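Slide a cover plate off the end of its sloping rest and rack it

ROBOT

A 6-joint arm with a two-finger parallel gripper is mounted at the origin on a cart in front of the work surface, level with it; the furniture and walls round the work are solid. World frame = base frame: x ahead of the robot, y to its left, z up, the work surface at z = 0. Lengths are in m, angles in rad, forces in N, time in s.
With the tool pointing down it reaches from about 0.3 to 0.875 m from the base axis. Payload 6.4 kg.
Tool frame: the origin (TCP) lies at the very end of the fingers, on their centre line; the grasp point (between the pads) lies 19 mm behind it; z points along the fingers, y is the direction in which the jaws open and shut (so a half turn about z gives the same grasp; the last joint's range is limited). The gripper opens to 85 mm and grips with 20 to 120 N. Pads are 22 mm wide; open, the fingers measure 114 mm over their backs; the gripper's body (76 mm by 85 mm) begins 54 mm behind the grasp point. The pads swing forward as they close: fully open they stand 13 mm farther back than shut.
Start: joints at [-0.206, 0.181, 1.607, -0, 1.354, -0.206], TCP at [0.575, 0, 0.231] pointing down, gripper open.
Joint ranges: [-2.99, 2.99], [-0.89, 2.07], [0.3, 2.58], [-1.14, 4.28], [0, 2.63], [-3.12, 3.12]. Speed limits (rad/s): [2.57, 2.57, 3.01, 3.14, 3.14, 3.14].

INTERFACE

Orientations are given as a unit quaternion [w, x, y, z].
In Python, from workcell import manip gives the robot as it stands. The module is installed in compiled form; this text tells all that it offers.
- The arm moves only by the tool apply_moves, never from a script. Its arguments are lists of equal length, an entry for each row: "grip": the finger opening in m, from 0 to 0.0854; "slide": the shift along the tool's x, y, z in m, a list of three; "roll": the turn about the tool's z in rad. A call has 1 to 20 rows; each row shifts and turns the commanded pose from where the row before left it, along the tool's axes as they then stand; what a row does not reach is not made up. A row lasts 1/10 s, in which the tool goes at most 50 mm and 8.59 degrees, less where a joint would pass 70% of its speed; a pose out of reach is approached as far as the arm can. A call is refused whole if a number of a shift passes 0.05 or a number of a turn 0.15, either way. A call with a gripper value outside its range is refused whole. The fingers move at their own pace and stop on an object; "squeeze" is the grip in N (left out, the last holds). Time passes only in rows, so rows that do not move let the fingers close. It gives the time, the measured TCP pose, the force and the opening at its end, in the units of the state.
- manip.get_state(): the state, without advancing time (a new reading comes with each control period).
- manip.camera(name): name is "scene" or "side" or "wrist"; returns a dict with "pixels" (384x512x3 uint8, red, green, blue), "range_z" (384x512 float32, m along the optical axis (not along the pixel's ray), 0 where there is no reading), "fov_y" (degrees; the focal length in pixels is half the picture's height over the tangent of half this angle, whatever the lens; pixels are square), "cx", "cy" (the principal point, pixels), "origin" and "attitude" of the camera in the world; the wrist camera has in their place "hand_eye" (4x4, takes a point from camera to tool coordinates, whose origin is the TCP and whose axes are the flange's). Camera axes: x right, y down, z forward; pixel columns grow to the right and rows downward; lengths in m; the calibration is good to about 2 mm. The wrist camera is an equidistant fisheye: a pixel r from the principal point sees the ray r / f radians off the axis. A picture is of the moment at which its call begins: read the wrist's pose just before it.
- manip.finish_job(): hands the job in, once; it reports no verdict.
The state is a dict: "clock": time; "joint_positions": joint angles; "joint_velocities": joint speeds; "effort": joint torques, N m; "ee_pos": TCP position; "tcp_rot": TCP orientation; "force": force on the tool from outside, world axes, zero at the start; "moment": the same for the moment, N m; "finger_gap": finger opening in m.
Only numpy, scipy, OpenCV 4.12 (cv2) and the standard library are available. Lean on these libraries where they do the work, as an engineer would, in place of code of your own. Each camera call takes 0.05 s, during which the arm holds its last target. There are 200 camera calls.

TASK

The aluminium cover plate lies flat on the sloping rest, where it cannot be gripped. Slide it along the slope until a good hand's grip (at least 4 cm) sticks out past the open end of the rest while it still lies on the slope, then take it by the part that sticks out, lift it clear and stand it upright on its long edge, right down in the empty middle slot of the slotted rack and roughly centred along the slot, and let go. Do not drop the plate, and leave the other things on the bench where they are.

Things in the scene. Friction and masses are not known exactly. Their poses are not given: they have to be found in the camera images.
- plate: Loose bare aluminium plate, 160 (x) x 96 (y) x 8 mm (z), about 0.3 kg; origin at its centre. Dark bolt holes at the corners are only marks. At the start it lies flat on the rest's slope, lower long edge on the ledge: z points out of the slope, y straight down it, x along the rest's x. Wholly on the face, it cannot be gripped; press on its face (5-15 N) and drag it toward the rest's -x.
- rest: Fixed wooden stand, 182 mm long (x +-91), y -78..+62, 118 mm high; origin at bench height. Its grey slippery face (friction on the plate about 0.2, fingers grip 2 to 4 times better) slopes 55 deg from horizontal, down toward its +y: out of the face is (0, sin55, cos55), down the slope (0, cos55, -sin55). Behind the face the board is 14 mm thick, with props; its end at x = -91 is open.
- rest_open_end (a point): Point on the slope's surface at the open end (x = -91 mm in the rest's frame, the end toward the robot), 48 mm above the ledge along the slope: mid-width of the lying plate. Axes are the rest's. Nothing stands beyond this end, so fingers can go behind a plate that sticks out here.
- rack: Fixed slotted wooden rack; base board 130 (x) x 150 (y) x 14 mm, on it four bars 110 mm long, tops 54 mm above the bench. Between them three slots along x at y = -46, 0, +46 mm, 14 mm wide (22 mm at the top 4 mm), floor 14 mm above the bench. Short fixed boards, 66 mm high above the bench, fill the outer slots; the middle one is empty. Origin at bench height under the middle slot's middle.
- rack_middle_slot (a point): Middle of the floor of the empty middle slot, 14 mm above the bench; the slot runs along its x, z is up.
- masking_tape: Bystander: roll of pale tape, ring 98 mm across, 25 mm high, lying on the bench near its front edge; origin at the centre of its underside.
- tape_measure: Bystander: yellowish tape measure, 64x95x33 mm; origin at the centre of its underside.
- pliers: Bystander: pliers lying flat, 174 mm long, 14 mm high; origin at the centre of the underside.
- sanding_block: Bystander: plain wooden block 60x105x30 mm; origin at the centre of the underside.
- spanner_13: Bystander: small spanner lying flat, 172 mm long, 5 mm thick; origin at the centre of the underside.
- rest_ledge (a point): Middle of the corner between face and ledge (rest frame x 0, y +30, z +34 mm), on which the plate's lower edge stands; axes are the rest's. The ledge stands 16 mm out of the face, over the rest's full length. The face reaches 100 mm up the slope from here, 4 mm more than the plate.
- rest_cheek (a point): Middle of the cheek's stop face at the far end of the slope (x = +79 mm in the rest's frame). The cheek, 12 mm thick and 14 mm high out of the face, keeps fingers from the plate's far edge: the gap is under 10 mm at the start. Axes are the rest's.

How it is judged:
By the outcome, as a careful person would: the job done as asked, in the order asked, and still so for the second after the job is handed in, with the robot touching nothing.
It also fails if it takes over 58 s, if anything falls off the work surface, if the arm or the gripper's body presses on something with over 40 N, if the wrist force passes 120 N, or if a joint passes its speed limit or range.

## Working session

There is one attempt and no reset: what is moved stays moved. The work goes in short steps, Python scripts to look and compute and a tool call to move; the robot and the scene stay as the last step left them, time stands still between calls to the robot, and variables do not carry over. Pictures are saved under pics/ and viewed, about 8 in all and at most 12, crops included, and the job is handed in when it is done.

Besides the shell and the picture viewer there is one more tool, called after "Call:" in YAML: its name, and indented under it one key for each argument. apply_moves: Moves the arm, as the interface text tells. Its arguments: {"type":"object","properties":{"grip":{"type":"array","items":{"type":"number"}},"slide":{"type":"array","items":{"type":"array","items":{"type":"number"}}},"roll":{"type":"array","items":{"type":"number"}},"squeeze":{"type":"number"}},"required":["grip","slide","roll"]}

```bash
mkdir -p pics
cat > h.py <<'E'
import numpy as np, cv2
from workcell import manip
from scipy.spatial.transform import Rotation as R
def rot(a):
    a=np.array(a,float)
    return a if a.shape==(3,3) else R.from_quat(a[[1,2,3,0]]).as_matrix()
def cloud(c):
    h,w=c["range_z"].shape; f=h/2/np.tan(np.radians(c["fov_y"])/2)
    u,v=np.meshgrid(np.arange(w),np.arange(h)); z=c["range_z"]
    P=np.stack([(u-c["cx"])/f*z,(v-c["cy"])/f*z,z],-1)
    return P@rot(c["attitude"]).T+np.array(c["origin"])
E
python3 - <<'E'
from h import *
ims=[]
for n in ("scene","side"):
    c=manip.camera(n); np.savez(n+".npz",**c); print(n,c["origin"],c["attitude"],c["fov_y"],(c["range_z"]>0).mean())
    cv2.imwrite(f"pics/{n}0.png",cv2.resize(c["pixels"][:,:,::-1],(800,600),interpolation=cv2.INTER_CUBIC))
print(manip.get_state())
E
```

```text
scene [-0.01355027 -0.61853802  0.66161862] [-0.43221428  0.83232712 -0.31132231  0.15329969] 56.338206373724816 0.9960428873697916
side [-0.20915607  1.0863652   1.04878047] [ 0.12462237 -0.26901301  0.85229344 -0.43092593] 43.346124252084735 0.9959360758463541
{'clock': 0.1, 'joint_positions': array([-2.06266101e-01,  1.81465012e-01,  1.60791554e+00,  1.75619598e-06,
        1.35379529e+00, -2.06267036e-01]), 'joint_velocities': array([ 0.0003839 , -0.00280844, -0.00284768,  0.00019599,  0.00022456,
       -0.00146791]), 'effort': array([-2.02498759e-04, -4.45872438e+01, -3.52238703e+01, -4.27332343e-04,
        4.16999465e-03,  3.20961749e-05]), 'ee_pos': array([5.74501676e-01, 1.41826065e-04, 2.30471579e-01]), 'tcp_rot': array([-6.62981697e-04,  7.07106363e-01,  7.07106756e-01, -4.32517895e-04]), 'force': array([-0.18229937,  1.52285027,  0.02629249]), 'moment': array([-0.01148899, -0.04518108,  0.05283928]), 'finger_gap': 0.08577355780758096}
```

View pics/scene0.png

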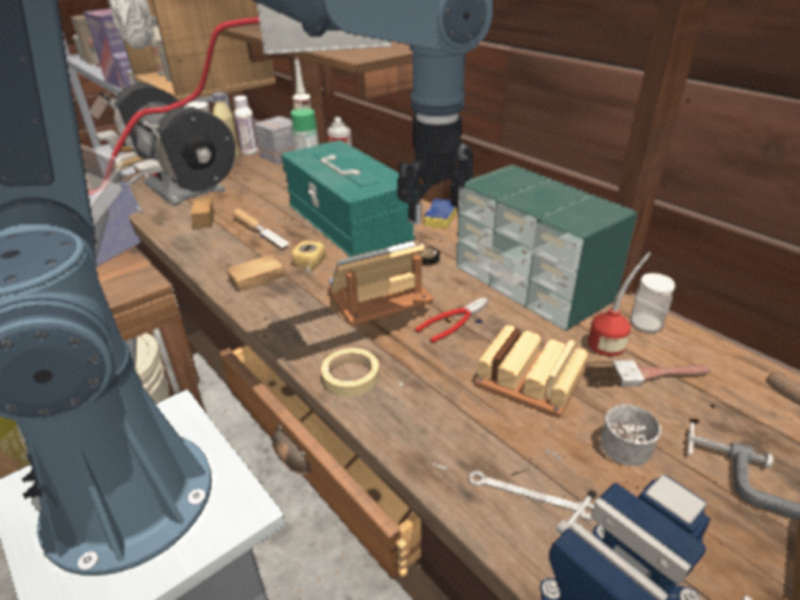

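View pics/side0.png

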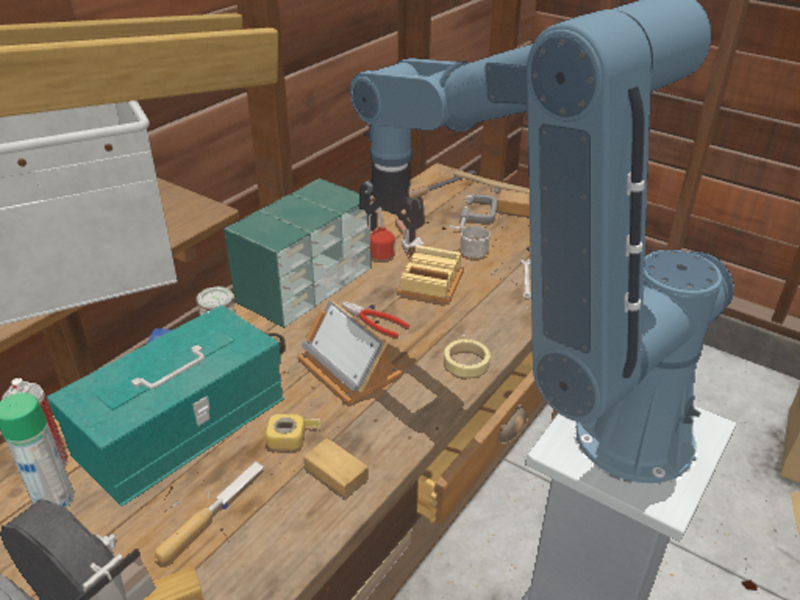

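The scene view shows the rest at (380,285) between the green toolbox and the pliers, and the rack at (530,370). The side view shows the plate on the face at (345,345) and the rack's middle slot, empty, at (432,270). Next I measure both from the point clouds.

```bash
cat > m.py <<'E'
from h import *
c=dict(np.load("side.npz")); P=cloud(c); px=c["pixels"].astype(int)
hsv=cv2.cvtColor(c["pixels"],cv2.COLOR_RGB2HSV)
seed=P[210:235,212:232].reshape(-1,3)
for i in range(4):
    m=seed.mean(0); n=np.linalg.svd(seed-m)[2][2]; n*=np.sign(n[2])
    D=(P-m)@n; near=(abs(D)<.004)&(np.linalg.norm(P-m,axis=2)<.2)&(hsv[...,1]<60)
    seed=P[near]
print("n",n,"slope",np.degrees(np.arccos(n[2])))
yh=np.array([n[0],n[1],0]);yh/=np.linalg.norm(yh); xh=np.cross(yh,[0,0,1])
print("x axis",xh,np.degrees(np.arctan2(xh[1],xh[0])))
dn=np.cross(n,xh); print("down",dn)
k=near.astype(np.uint8); nl,lab,st,_=cv2.connectedComponentsWithStats(k); i=1+np.argmax(st[1:,4]); k=lab==i
Q=np.stack([(P[k]-m)@xh,(P[k]-m)@dn],1)
print("N",k.sum(),"ext",Q.min(0),Q.max(0), cv2.minAreaRect(Q.astype(np.float32)*1000), "mean",m)
rc=cv2.minAreaRect(Q.astype(np.float32)); print("plate top face centre",m+xh*rc[0][0]+dn*rc[0][1])
# rack
for nm in ("side","scene"):
    c=dict(np.load(nm+".npz")); P=cloud(c)
    m2=(P[...,0]>.4)&(P[...,0]<.8)&(P[...,1]>-.35)&(P[...,1]<.0)&(P[...,2]>.048)&(P[...,2]<.072)
    nl,lab,st,ce=cv2.connectedComponentsWithStats(cv2.dilate(m2.astype(np.uint8),np.ones((3,3))))
    for j in range(1,nl):
        if st[j,4]>30:
            q=P[(lab==j)&m2]; print(nm,st[j],q.min(0).round(3),q.max(0).round(3),cv2.minAreaRect(q[:,:2].astype(np.float32)*1000))
E
python3 m.py
```

```text
n [0.53883792 0.75871873 0.36605953] slope 68.52719732531014
x axis [ 0.8153081  -0.57902738  0.        ] -35.38216246958925
down [ 0.21195849  0.2984513  -0.93059144]
N 204 ext [-0.07675192 -0.0520018 ] [0.08106553 0.04293572] ((2.6073265075683594, -2.0473480224609375), (47.46485137939453, 173.44679260253906), 49.97816848754883) mean [0.55106382 0.18542929 0.07265714]
plate top face centre [0.55275564 0.18330855 0.07456237]
side [228 145  26  24 269] [ 0.744 -0.271  0.048] [ 0.797 -0.117  0.072] ((773.4164428710938, -194.7015380859375), (152.93734741210938, 50.252052307128906), 85.87621307373047)
side [256 156  40  29 794] [ 0.527 -0.295  0.048] [ 0.668 -0.118  0.071] ((602.700927734375, -206.85409545898438), (111.0911636352539, 154.78683471679688), 19.013076782226562)
side [206 164  11   7  57] [ 0.78  -0.069  0.065] [ 0.799 -0.032  0.072] ((790.8486938476562, -49.91876983642578), (35.799617767333984, 19.102956771850586), 83.85003662109375)
scene [312 174  64  26 497] [ 0.717 -0.175  0.048] [ 0.8   -0.004  0.072] ((759.771728515625, -89.17955017089844), (61.40699768066406, 186.64817810058594), 21.63603973388672)
scene [378 199  27  18 373] [ 0.746 -0.278  0.048] [ 0.798 -0.215  0.072] ((769.971435546875, -248.71035766601562), (47.08280563354492, 65.09040832519531), 21.71194076538086)
scene [305 207  42  34 868] [ 0.529 -0.219  0.048] [ 0.655 -0.125  0.068] ((591.1387329101562, -171.5277099609375), (113.25135040283203, 67.97782135009766), 18.069276809692383)
scene [335 217  42  36 969] [ 0.556 -0.297  0.048] [ 0.678 -0.2    0.07 ] ((616.96923828125, -249.33551025390625), (112.783447265625, 67.9465103149414), 17.683414459228516)
```

Run:
```python
from h import *
c=dict(np.load("side.npz")); P=cloud(c)
for r in range(196,252,5): print(r,[tuple((P[r,q]*1000).astype(int)) for q in range(196,254,8)])
a=cv2.resize(c["pixels"][185:265,185:275,::-1],None,fx=6,fy=6,interpolation=cv2.INTER_NEAREST)
c=dict(np.load("scene.npz"))
b=cv2.resize(c["pixels"][145:215,200:290,::-1],None,fx=6,fy=6,interpolation=cv2.INTER_NEAREST)
b=cv2.resize(b,(540*380//420,380)) if 0 else b
cv2.imwrite("pics/crop.png",cv2.resize(np.vstack([a,b]),None,fx=.66,fy=.66))
```

```text
196 [(np.int64(767), np.int64(62), np.int64(15)), (np.int64(754), np.int64(34), np.int64(3)), (np.int64(632), np.int64(129), np.int64(113)), (np.int64(702), np.int64(5), np.int64(8)), (np.int64(678), np.int64(-9), np.int64(10)), (np.int64(658), np.int64(-31), np.int64(6)), (np.int64(637), np.int64(-52), np.int64(2)), (np.int64(613), np.int64(-68), np.int64(3))]
201 [(np.int64(761), np.int64(70), np.int64(0)), (np.int64(652), np.int64(147), np.int64(94)), (np.int64(624), np.int64(140), np.int64(103)), (np.int64(591), np.int64(139), np.int64(116)), (np.int64(663), np.int64(9), np.int64(5)), (np.int64(648), np.int64(-16), np.int64(-3)), (np.int64(609), np.int64(-13), np.int64(15)), (np.int64(601), np.int64(-51), np.int64(-3))]
206 [(np.int64(742), np.int64(92), np.int64(0)), (np.int64(647), np.int64(154), np.int64(81)), (np.int64(616), np.int64(150), np.int64(92)), (np.int64(580), np.int64(152), np.int64(110)), (np.int64(556), np.int64(142), np.int64(114)), (np.int64(620), np.int64(19), np.int64(9)), (np.int64(608), np.int64(-12), np.int64(-5)), (np.int64(584), np.int64(-28), np.int64(-
[... 2644 characters left out ...]
 np.int64(-1)), (np.int64(582), np.int64(238), np.int64(1)), (np.int64(555), np.int64(230), np.int64(10)), (np.int64(532), np.int64(218), np.int64(13)), (np.int64(493), np.int64(227), np.int64(40)), (np.int64(490), np.int64(190), np.int64(14)), (np.int64(474), np.int64(169), np.int64(7)), (np.int64(456), np.int64(150), np.int64(3))]
251 [(np.int64(589), np.int64(269), np.int64(0)), (np.int64(566), np.int64(256), np.int64(2)), (np.int64(545), np.int64(243), np.int64(3)), (np.int64(520), np.int64(233), np.int64(9)), (np.int64(496), np.int64(223), np.int64(14)), (np.int64(481), np.int64(202), np.int64(7)), (np.int64(463), np.int64(184), np.int64(3)), (np.int64(443), np.int64(168), np.int64(2))]
```

View pics/crop.png

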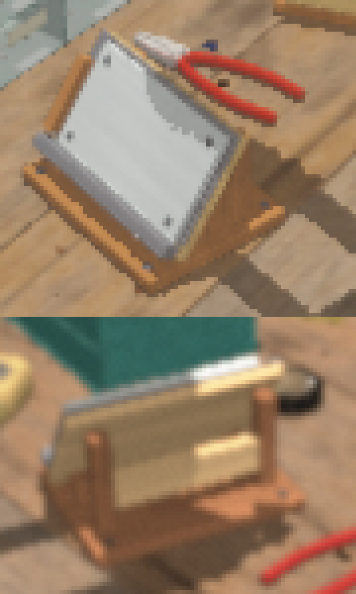

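```bash
cat > m2.py <<'E'
from h import *
from scipy.optimize import least_squares
c=dict(np.load("side.npz")); P=cloud(c); hsv=cv2.cvtColor(c["pixels"],cv2.COLOR_RGB2HSV)
poly=np.array([[212,199],[242,220],[228,243],[202,219]])
k=cv2.fillPoly(np.zeros(P.shape[:2],np.uint8),[poly],1)>0
X=P[k]; m=np.median(X,0); s55,c55=np.sin(np.radians(55)),np.cos(np.radians(55))
nf=np.array
f=lambda p:(X-m)@np.array([-s55*np.sin(p[0]),s55*np.cos(p[0]),c55])-p[1]
r=least_squares(f,[-.4,0],loss="soft_l1",f_scale=.003); th=r.x[0]
g=lambda p:(X-m)@np.array([p[0],p[1],1])-p[2]
q=least_squares(g,[0,1,0],loss="soft_l1",f_scale=.003).x; nn=np.array([q[0],q[1],1]);nn/=np.linalg.norm(nn)
print("yaw constrained",np.degrees(th),"rms",np.std(f(r.x)),"free yaw",np.degrees(np.arctan2(-nn[0],nn[1])),"slope",np.degrees(np.arccos(nn[2])))
n=np.array([-s55*np.sin(th),s55*np.cos(th),c55]); m=m+n*r.x[1]
xh=np.array([np.cos(th),np.sin(th),0]); dn=np.cross(n,xh); dn*=-np.sign(dn[2])
# ray cast bright pixels on plane
h,w=P.shape[:2]; F=h/2/np.tan(np.radians(c["fov_y"])/2); A=rot(c["attitude"]); o=np.array(c["origin"])
u,v=np.meshgrid(np.arange(w),np.arange(h)); d=np.stack([(u-c["cx"])/F,(v-c["cy"])/F,np.ones(u.shape)],-1)@A.T
t=((m-o)@n)/(d@n); X2=o+d*t[...,None]
roi=cv2.fillPoly(np.zeros((h,w),np.uint8),[np.array([[205,190],[252,216],[230,255],[190,220]])],1)>0
V=hsv[...,2]; S=hsv[...,1]
for thr in (150,170,185):
    kk=roi&(V>thr)&(S<40); nl,lab,st,_=cv2.connectedComponentsWithStats(kk.astype(np.uint8)); kk=lab==1+np.argmax(st[1:,4])
    Q=np.stack([(X2[kk]-m)@xh,(X2[kk]-m)@dn],1)*1000
    rc=cv2.minAreaRect(Q.astype(np.float32)); print(thr,kk.sum(),rc,Q.min(0),Q.max(0)); 
    print(m+xh*rc[0][0]/1e3+dn*rc[0][1]/1e3)
print(np.array(V[215,195:255]),S[215,195:255]); print("m",m)
E
python3 m2.py
```

```text
yaw constrained -16.607614581538424 rms 0.0872875573575057 free yaw -16.899225874160383 slope 50.770770946127506
150 1142 ((9.686325073242188, 3.137828826904297), (167.4656982421875, 105.54656219482422), 0.5240912437438965) [-74.06218578 -49.23572579] [93.76893286 56.56162889]
[0.56395536 0.17780619 0.07773019]
170 961 ((10.663345336914062, 2.3529014587402344), (162.03196716308594, 97.2821273803711), 0.9816264510154724) [-70.31656488 -45.79649931] [91.76646963 51.95491323]
[0.56476294 0.17709551 0.07837316]
185 918 ((9.940338134765625, 2.3580589294433594), (158.78558349609375, 94.49903869628906), 0.5264471769332886) [-69.86508146 -44.47442089] [89.69754004 49.97980293]
[0.56407094 0.17730499 0.07836894]
[162 168 176 171 137 132 139 195 196 196 197 198 197 195 197 196 196 197
 198 199 199 199 199 199 199 197 197 197 197 199 198 189 159 157 159 159
 158 158 159 159 159 156 127 108 109 126 142 165 181 175 173 168 169 168
 117 120 122 133 144 148] [ 96 131 142 142 138 131  57   5   4   7   4   3   5   4   5   3   4   4
   3   6   4   5   3   4   5   4   4   4   4   4   5   4   5   5   5   5
   6   3   6   5   5   2   6   9  23  67 101 108  99  95  97  97  97 105
 111 119 138 161 177 155]
m [0.55415869 0.17884999 0.08030054]
```

Run:
```python
from h import *
for nm in ("side","scene"):
    P=cloud(dict(np.load(nm+".npz")))
    for zl,zh in ((.05,.1),(.1,.15),(.15,.3)):
        k=(P[...,2]>zl)&(P[...,2]<zh)&(P[...,1]>.05)&(P[...,1]<.5)&(P[...,0]>.4)&(P[...,0]<1)
        H,xe,ye=np.histogram2d(P[k][:,0],P[k][:,1],bins=[np.arange(.4,1.01,.05),np.arange(.05,.51,.05)])
        print(nm,zl); print(H.astype(int))
```

```text
side 0.05
[[  0   0   0   0   0   0   0   0   0]
 [  0  36 135  47   0   0   0   0   0]
 [  0   0 178  55   0   0   0   0   0]
 [  0   0 216   4   0   0   0   0   0]
 [  1  39 190   0   0 127 168 189 180]
 [  0   4  48   0   0   0   0   0   0]
 [  0   0   0   0   0   0   0   0   0]
 [117 171   0   0   0   0   0   0   0]
 [  6 108   0   0   0   0   0   0   0]
 [  0 110  53 108   6   0   0   0   0]
 [  0  57  44  82   2   0   0   0   0]
 [  0   0   0   0   0   0   0   0  77]]
side 0.1
[[  0   0   0   0   0   0   0   0   0]
 [  0   0  80   0   0   0   0   0   0]
 [  0  21 105   0   0   0   0   0   0]
 [  0  59  60   0   0   0   0   0   0]
 [  0  96   4   0   0 197 254 250 264]
 [  0   3   0   0   0  80  62  72  71]
 [  0   0   0   0   9  75  24  18   5]
 [ 98 187   0   0  12  53  64  94 101]
 [  3 122   0   0   0   0   0   2   8]
 [  0 115   0   0   0   0   0   0   0]
 [  0  67   0   0   0   0   0   0   0]
 [  0   0   0   0   0   0   0   0  82]]
side 0.15
[[  0   0   0   0   0   0   0   0   0]
 [  0   0   0   0   0   0   0   0   0]
 [  0   0   0   0   0   0   0   0   0]
 [  0   0   0   
[... 1074 characters left out ...]
  0 113  34   9   4   0]
 [140  97   0   0   8   5  28  18  21]
 [  0   3   0   0   0   0   0   3   2]
 [  0   5   0   0   0   0   0   0   0]
 [  0   0   0   0   0   0   0   0   0]
 [  0   0   0   0   0   0   0   0   0]]
scene 0.15
[[  0   0   0   0   0   0   0   0   0]
 [  0   0   0   0   0   0   0   0   0]
 [  0   0   0   0   0   0   0   0   0]
 [  0   0   0   0   0   0   0   0   0]
 [  0   0   0   0   0  39  28  20  18]
 [  0   0   0   0   2  44  62  66  46]
 [  0   0   0   0   6  49  67  57  53]
 [233 125   0   0   0  11  32  48  37]
 [100  78   0   0   0   0   0   0   4]
 [ 90  58   0   0   0   0   0   0   0]
 [ 51  33   0   0   0   0   0   0   0]
 [  0   0   0   0   0   0   0   0   0]]
```

Call:
apply_moves:
  grip: [0,0,0,0,0,0,0,0]
  slide:
    - [0.036,0.002,0]
    - [0.036,0.002,0]
    - [0.036,0.002,0]
    - [0.036,0.002,0]
    - [0.036,0.002,0]
    - [0.036,0.002,0]
    - [0,0,0]
    - [0,0,0]
  roll: [0,0,0,0,0,0,0.142,0.142]
  squeeze: 40

```text
clock: 0.9
ee_pos: [0.5863, 0.2175, 0.2305]
tcp_rot: [-0.0, 0.801, 0.599, -0.001]
force: [-0.5, -0.2, 0.2]
finger_gap: 0.0001
```

Call:
apply_moves:
  grip: [0,0,0,0,0,0,0]
  slide:
    - [0,0,0.03]
    - [0,0,0.04]
    - [0,0,0.04]
    - [0,0,0.02]
    - [-0.013,0,0.009]
    - [-0.008,0,0.006]
    - [0,0,0]
  roll: [0,0,0,0,0,0,0]

```text
clock: 1.6
ee_pos: [0.581, 0.1944, 0.0863]
tcp_rot: [0.0, 0.801, 0.599, -0.0]
force: [0.2, 0.2, 0.2]
finger_gap: 0.0001
```

Run:
```python
from h import *
s=manip.get_state(); print(s["ee_pos"],s["force"],s["joint_positions"])
c=manip.camera("side"); np.savez("side1.npz",**c)
cv2.imwrite("pics/side1.png",cv2.resize(c["pixels"][130:280,150:350,::-1],(800,600),interpolation=cv2.INTER_CUBIC))
```

```text
[0.58096706 0.1944138  0.08632109] [0.15160507 0.18499118 0.19050865] [ 1.29580189e-01  4.23765880e-01  1.61317801e+00 -3.06868736e-04
  1.10510773e+00  4.15193485e-01]
```

View pics/side1.png

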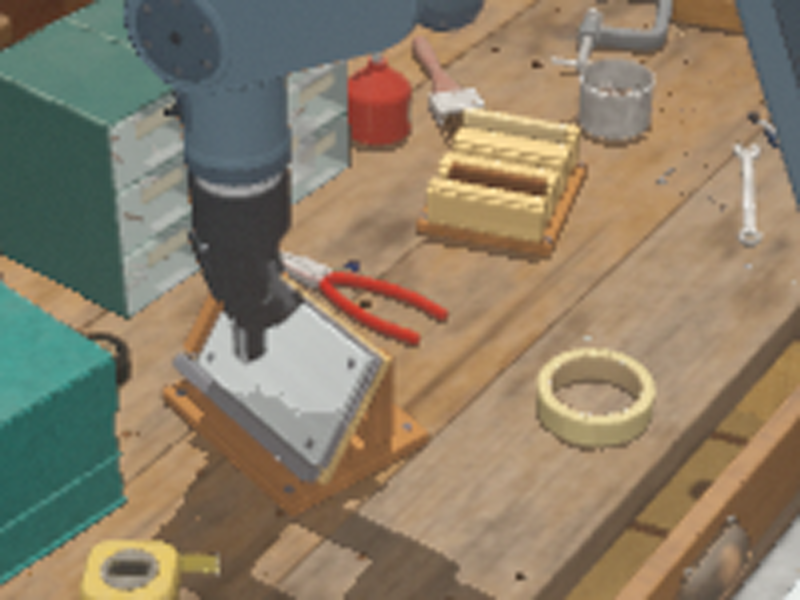

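The closed fingertips hover just above the plate at (250,355), clear of everything. Now I press gently.

Call:
apply_moves:
  grip: [0,0,0]
  slide:
    - [-0.0025,0,0.0017]
    - [-0.0025,0,0.0017]
    - [0,0,0]
  roll: [0,0,0]

```text
clock: 1.95
ee_pos: [0.5799, 0.1909, 0.0834]
tcp_rot: [0.0, 0.8, 0.6, 0.0]
force: [-0.1, 0.1, -0.3]
finger_gap: -0.0001
```

Call:
apply_moves:
  grip: [0,0,0]
  slide:
    - [-0.0025,0,0.0017]
    - [-0.0017,0,0.0011]
    - [0,0,0]
  roll: [0,0,0]

```text
clock: 2.25
ee_pos: [0.5783, 0.1868, 0.0798]
tcp_rot: [-0.0, 0.8, 0.6, -0.0]
force: [-0.9, -0.2, 0.6]
finger_gap: -0.0003
```

Call:
apply_moves:
  grip: [0,0,0]
  slide:
    - [-0.0017,0,0.0011]
    - [0,0,0]
    - [0,0,0]
  roll: [0,0,0]

```text
clock: 2.55
ee_pos: [0.578, 0.1854, 0.0789]
tcp_rot: [-0.0, 0.8, 0.6, -0.0]
force: [0.0, -0.6, -0.7]
finger_gap: -0.0
```

Call:
apply_moves:
  grip: [0,0,0]
  slide:
    - [-0.0016,0,0.0012]
    - [0,0,0]
    - [0,0,0]
  roll: [0,0,0]

```text
clock: 2.85
ee_pos: [0.5776, 0.1838, 0.0777]
tcp_rot: [-0.0, 0.8, 0.6, -0.0]
force: [-0.1, 1.0, 0.0]
finger_gap: 0.0001
```

Call:
apply_moves:
  grip: [0,0,0]
  slide:
    - [-0.0016,0,0.0012]
    - [0,0,0]
    - [0,0,0]
  roll: [0,0,0]

```text
clock: 3.15
ee_pos: [0.5776, 0.183, 0.0772]
tcp_rot: [-0.0, 0.8, 0.6, 0.001]
force: [-0.9, 4.6, 3.7]
finger_gap: -0.0005
```

Call:
apply_moves:
  grip: [0,0,0,0,0]
  slide:
    - [-0.0008,0,0.0006]
    - [0,-0.002,0]
    - [0,-0.003,0]
    - [0,-0.004,0]
    - [0,-0.004,0]
  roll: [0,0,0,0,0]

```text
clock: 3.65
ee_pos: [0.5666, 0.186, 0.0773]
tcp_rot: [0.001, 0.8, 0.6, 0.003]
force: [3.5, 4.6, 2.9]
finger_gap: -0.0002
```

```bash
sed -i 's/"side.npz"/sys.argv[1]/; 1i import sys' m2.py
python3 - <<'E'
from h import *
c=manip.camera("side"); np.savez("side2.npz",**c)
cv2.imwrite("pics/side2.png",cv2.resize(c["pixels"][180:270,180:300,::-1],(800,600),interpolation=cv2.INTER_CUBIC))
E
```

```text
(no output)
```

View pics/side2.png

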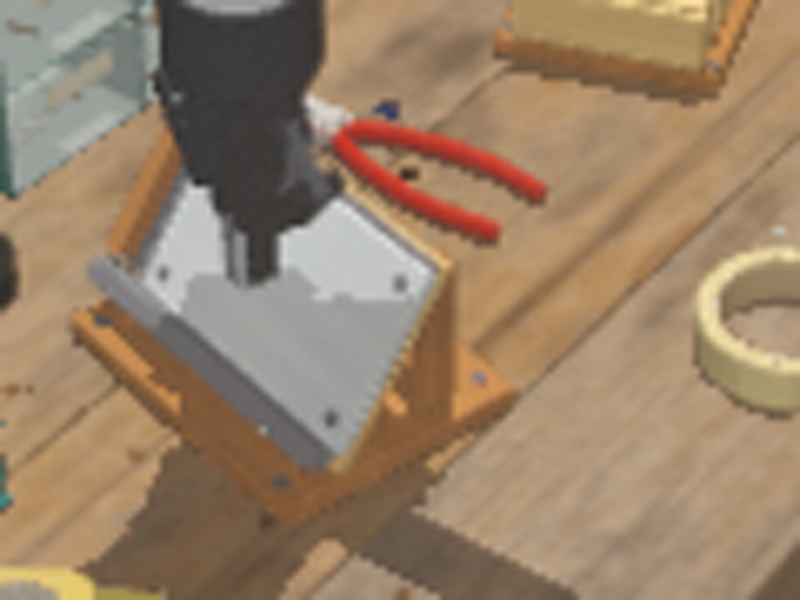

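The plate follows the finger: a gap has opened at the cheek at (160,230), and its near edge is now level with the open end at (390,360). I keep dragging with a little more pressure.

Call:
apply_moves:
  grip: [0,0,0,0,0,0,0,0,0,0,0]
  slide:
    - [-0.0008,0,0.0006]
    - [0,-0.004,0]
    - [0,-0.004,0]
    - [0,-0.004,0]
    - [0,-0.004,0]
    - [0,-0.004,0]
    - [0,-0.004,0]
    - [0,-0.004,0]
    - [0,-0.004,0]
    - [0,-0.004,0]
    - [0,-0.004,0]
  roll: [0,0,0,0,0,0,0,0,0,0,0]

```text
clock: 4.8
ee_pos: [0.5288, 0.1963, 0.0772]
tcp_rot: [0.002, 0.8, 0.6, 0.003]
force: [4.8, 3.9, 3.9]
finger_gap: 0.0003
```

```bash
cat > ov.py <<'E'
import sys
from h import *
c=manip.camera("side"); np.savez("side3.npz",**c); hsv=cv2.cvtColor(c["pixels"],cv2.COLOR_RGB2HSV)
h,w=hsv.shape[:2]; F=h/2/np.tan(np.radians(c["fov_y"])/2); A=rot(c["attitude"]); o=np.array(c["origin"])
u,v=np.meshgrid(np.arange(w),np.arange(h)); d=np.stack([(u-c["cx"])/F,(v-c["cy"])/F,np.ones(u.shape)],-1)@A.T
th=np.radians(-16.3); s,k=np.sin(np.radians(55)),np.cos(np.radians(55))
n=np.array([-s*np.sin(th),s*np.cos(th),k]); xh=np.array([np.cos(th),np.sin(th),0]); dn=np.array([-k*np.sin(th),k*np.cos(th),-s])
m=np.array([.564,.1773,.0784]); X=o+d*(((m-o)@n)/(d@n))[...,None]
a=((X-m)@xh)*1000; b=((X-m)@dn)*1000
ok=(hsv[...,1]<45)&(hsv[...,2]>90)
for b0 in (-35,-15,0,15,35):
    r=(abs(b-b0)<2.5)&(a<60)&(a>-190)&ok; print(b0,"min x",np.sort(a[r])[:6].round(0))
ks=(abs(b)<60)&(a>-200)&(a<100)
cv2.imwrite("pics/"+sys.argv[1],cv2.resize(c["pixels"][180:270,180:300,::-1],(800,600),interpolation=cv2.INTER_CUBIC))
E
python3 ov.py side3.png
```

```text
-35 min x [-135. -132. -130. -126. -125. -121.]
-15 min x [-134. -132. -131. -127. -125. -122.]
0 min x [-133. -131. -128. -126. -122. -121.]
15 min x [-135. -133. -130. -128. -125. -123.]
35 min x [-134. -132. -129. -127. -123. -122.]
```

View pics/side3.png

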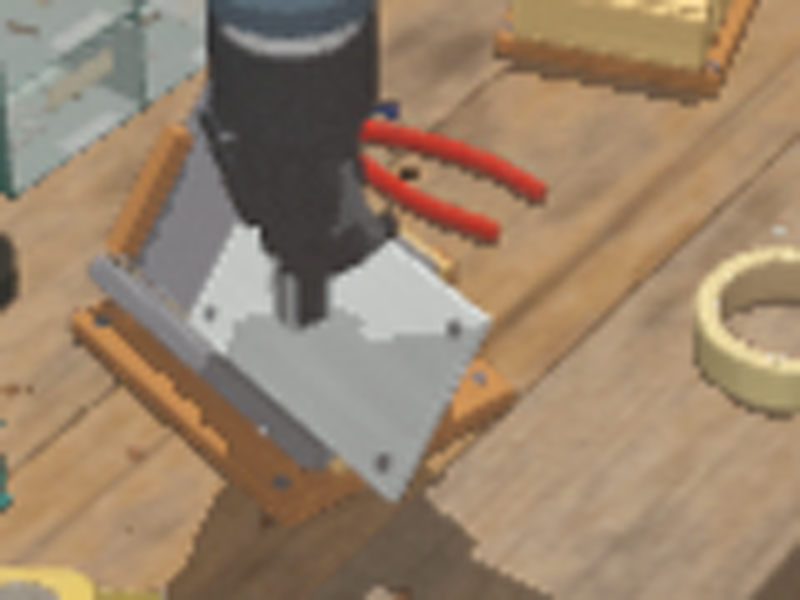

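The plate slid straight by about 54 mm. Its near edge at (440,410) sticks out roughly 44 to 50 mm past the ledge end at (330,465). I drag 12 mm more, then lift the finger off along the normal.

Call:
apply_moves:
  grip: [0,0,0,0,0,0,0,0,0,0]
  slide:
    - [0,-0.004,0]
    - [0,-0.004,0]
    - [0,-0.004,0]
    - [0.001,0,-0.001]
    - [0.002,0,-0.001]
    - [0.004,0,-0.003]
    - [0.008,0,-0.006]
    - [0.01,0,-0.02]
    - [0.01,-0.02,-0.04]
    - [0,-0.02,-0.03]
  roll: [0,0,0,0,0,0,0,0,0,0]

```text
clock: 5.85
ee_pos: [0.486, 0.245, 0.1782]
tcp_rot: [-0.0, 0.8, 0.6, 0.0]
force: [0.8, -0.3, 0.3]
finger_gap: 0.0
```

Call:
apply_moves:
  grip: [0.0854,0.0854,0.0854,0.0854,0.0854,0.0854,0.0854,0.0854,0.0854,0.0854,0.0854]
  slide:
    - [0,-0.02,0]
    - [0,-0.02,0]
    - [0,-0.02,0]
    - [0,0,0]
    - [0,0,0]
    - [0,0,0]
    - [0,0,0]
    - [0,0,0]
    - [0,0,0]
    - [0,0,0]
    - [0,0,0]
  roll: [0.142,0.142,0.142,0.142,0.142,0.142,0.142,0.142,0.142,0.142,0.142]

```text
clock: 6.95
ee_pos: [0.4313, 0.2688, 0.1766]
tcp_rot: [0.0, 0.99, -0.14, -0.0]
force: [-0.2, -0.6, -0.9]
finger_gap: 0.0854
```

```bash
sed -i 's/(a<60)&(a>-190)/(a<120)\&(a>-190)/' ov.py; python3 ov.py side4.png
python3 - <<'E'
from h import *
s=manip.get_state(); print(s["ee_pos"],s["tcp_rot"],s["finger_gap"],s["joint_positions"])
E
```

```text
-35 min x [-145. -143. -142. -140. -137. -135.]
-15 min x [-146. -144. -141. -139. -137. -136.]
0 min x [-148. -146. -143. -141. -138. -136.]
15 min x [-147. -144. -142. -140. -138. -137.]
35 min x [-148. -144. -142. -139. -137. -134.]
[0.43134604 0.2687254  0.17655565] [ 1.64554083e-04  9.89663256e-01 -1.43410511e-01 -1.93475774e-04] 0.08519837280656974 [ 3.23308020e-01  8.96210066e-02  1.82600319e+00 -1.27008268e-04
  1.22646217e+00  2.18196065e+00]
```

View pics/side4.png

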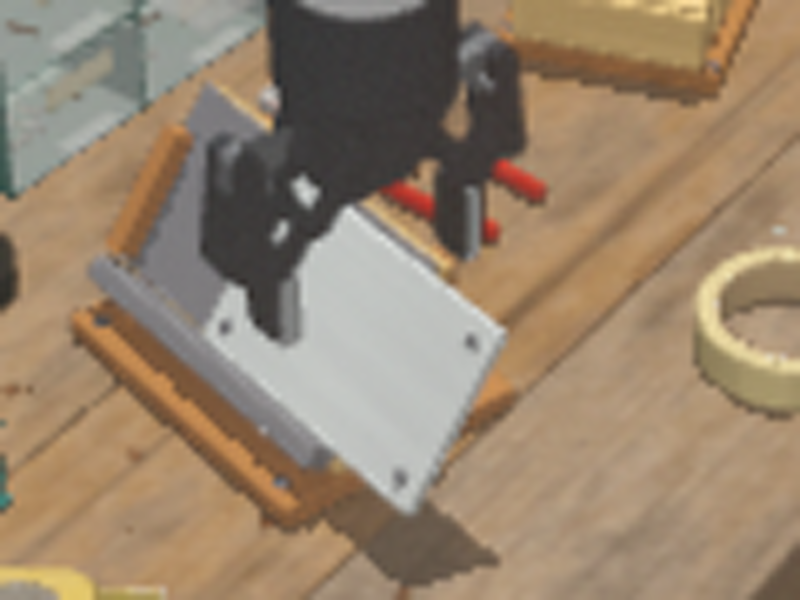

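The plate lies flat with about 57 to 65 mm overhanging past (325,465). The open gripper is above it, with its jaws across the slope. Next I bring the fingers around the overhang.

Call:
apply_moves:
  grip: [0.0854,0.0854,0.0854,0.0854,0.0854,0.0854,0.0854,0.0854]
  slide:
    - [0.012,0.022,0]
    - [0.012,0.022,0]
    - [0.0123,0.0226,0]
    - [0,0,0.02]
    - [0,0,0.03]
    - [0,0,0.03]
    - [0,0,0.0176]
    - [0,0,0]
  roll: [0,0,0,0,0,0,0,0]

```text
clock: 7.8
ee_pos: [0.446, 0.1942, 0.0763]
tcp_rot: [0.001, 0.991, -0.136, -0.003]
force: [-0.8, 0.1, -0.5]
finger_gap: 0.0853
```

Call:
apply_moves:
  grip: [0.05,0.05,0.05,0.05,0.05]
  slide:
    - [0,0,0]
    - [0,0,0]
    - [0,0,0]
    - [0,0,0]
    - [0,0,0]
  roll: [0,0,0,0,0]
  squeeze: 20

```text
clock: 8.3
ee_pos: [0.4487, 0.1946, 0.0794]
tcp_rot: [-0.0, 0.991, -0.137, 0.001]
force: [-0.1, 0.7, 0.1]
finger_gap: 0.05
```

```bash
cat > w.py <<'E'
import sys
from h import *
s=manip.get_state(); print(s["ee_pos"],s["force"],s["finger_gap"])
a=manip.camera("side")["pixels"][170:270,190:310,::-1]; b=manip.camera("scene")["pixels"][100:250,170:350,::-1]
cv2.imwrite("pics/"+sys.argv[1],np.hstack([cv2.resize(a,(400,333),interpolation=cv2.INTER_CUBIC),cv2.resize(b,(400,333),interpolation=cv2.INTER_CUBIC)]))
E
python3 w.py g1.png
```

```text
[0.44871908 0.19456399 0.07941558] [-0.06658195  0.74337536  0.07337646] 0.049955767470539925
```

View pics/g1.png

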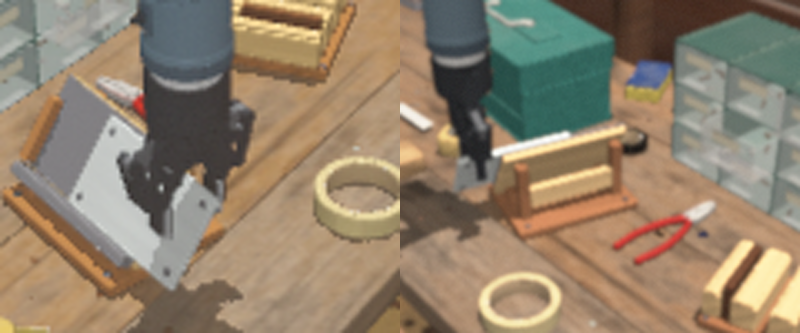

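The fingers straddle the overhanging end: front finger at (165,225) and rear finger at (215,180) in the left half. Next I close to first contact, then turn the plate upright about the ledge while closing.

Call:
apply_moves:
  grip: [0.04,0.034,0.03,0.028,0.028]
  slide:
    - [0,0.003,0]
    - [0,0,0]
    - [0,0,0]
    - [0,0,0]
    - [0,0,0]
  roll: [0,0,0,0,0]
  squeeze: 30

```text
clock: 8.9
ee_pos: [0.4477, 0.1925, 0.0796]
tcp_rot: [-0.001, 0.991, -0.137, 0.0]
force: [-3.6, 3.0, 7.3]
finger_gap: 0.0283
```

Call:
apply_moves:
  grip: [0.027,0.026,0.025,0.024]
  slide:
    - [0,-0.0025,-0.0016]
    - [0,-0.0028,-0.0015]
    - [0,-0.0028,-0.0014]
    - [0,-0.0028,-0.0012]
  roll: [0,0,0,0]

```text
clock: 9.3
ee_pos: [0.4507, 0.2023, 0.085]
tcp_rot: [-0.0, 0.991, -0.137, 0.0]
force: [-1.0, -0.7, 3.0]
finger_gap: 0.024
```

Call:
apply_moves:
  grip: [0.0225,0.021,0.019,0.0175]
  slide:
    - [0,-0.003,-0.0014]
    - [0,-0.003,-0.0012]
    - [0,-0.003,-0.001]
    - [0,-0.003,-0.001]
  roll: [0,0,0,0]

```text
clock: 9.7
ee_pos: [0.4538, 0.2138, 0.089]
tcp_rot: [0.0, 0.991, -0.137, -0.0]
force: [0.2, -1.4, -0.4]
finger_gap: 0.0177
```

Call:
apply_moves:
  grip: [0.016,0.0145,0.013,0.0115]
  slide:
    - [0,-0.003,-0.0006]
    - [0,-0.003,-0.0005]
    - [0,-0.003,-0.0004]
    - [0,-0.003,-0.0003]
  roll: [0,0,0,0]

```text
clock: 10.1
ee_pos: [0.4569, 0.2254, 0.0908]
tcp_rot: [0.0, 0.991, -0.137, -0.0]
force: [-0.4, 0.1, -0.0]
finger_gap: 0.0117
```

```bash
python3 w.py g2.png
```

```text
[0.45687736 0.22537057 0.09080076] [-0.42669743  0.09311637 -0.00061267] 0.011652533131149856
```

View pics/g2.png

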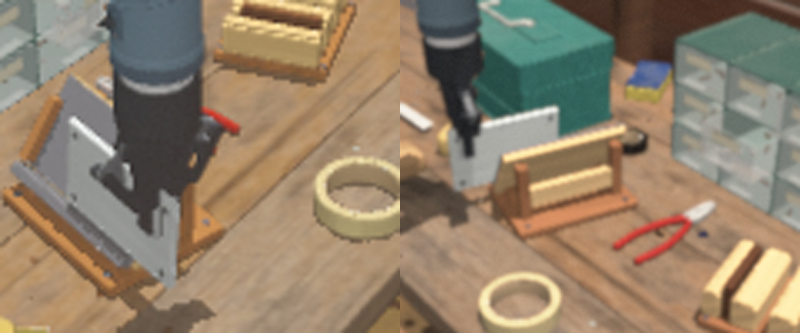

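The plate is now nearly upright on the ledge in the grip, with its far end at (70,125) on the left and its full back visible on the right. Now I firm up the grip and lift.

Call:
apply_moves:
  grip: [0.0095,0.006,0.004,0,0,0,0,0]
  slide:
    - [0,-0.003,-0.0003]
    - [0,-0.003,-0.0003]
    - [0,0,0]
    - [0,0,0]
    - [0,0,0]
    - [0,-0.002,-0.004]
    - [0,-0.003,-0.01]
    - [0,-0.003,-0.015]
  roll: [0,0,0,0,0,0,0,0]
  squeeze: 90

```text
clock: 11.0
ee_pos: [0.4601, 0.2391, 0.1203]
tcp_rot: [-0.0, 0.991, -0.137, -0.001]
force: [0.0, -0.9, -2.3]
finger_gap: 0.0069
```

Call:
apply_moves:
  grip: [0,0,0,0,0,0,0,0,0,0,0,0,0,0,0,0]
  slide:
    - [0,-0.003,-0.02]
    - [0,0,-0.03]
    - [0,0,-0.03]
    - [0.01,0.02,-0.01]
    - [0.018,0.034,0]
    - [0.018,0.035,0]
    - [0.018,0.035,0]
    - [0.018,0.034,0]
    - [0.01,0.02,0]
    - [0.01,0.014,0]
    - [0,0,0]
    - [0,0,0]
    - [0,0,0]
    - [0,0,0]
    - [0,0,0]
    - [0,0,0]
  roll: [0,0,0,0,0,0,0,0,0,0,-0.1,-0.13,-0.13,-0.13,-0.1,-0.007]

```text
clock: 12.6
ee_pos: [0.5078, 0.0296, 0.2109]
tcp_rot: [-0.0, 0.987, 0.161, 0.0]
force: [-0.4, -0.8, -2.1]
finger_gap: 0.0068
```

Call:
apply_moves:
  grip: [0,0,0,0,0,0,0,0,0,0]
  slide:
    - [-0.002,0.015,0]
    - [-0.004,0.03,0]
    - [-0.004,0.035,0]
    - [-0.004,0.035,0]
    - [-0.004,0.035,0]
    - [-0.004,0.035,0]
    - [-0.004,0.03,0]
    - [-0.004,0.025,0]
    - [-0.002,0.012,0]
    - [0,0,0]
  roll: [0,0,0,0,0,0,0,0,0,0]

```text
clock: 13.6
ee_pos: [0.5568, -0.2219, 0.2103]
tcp_rot: [0.0, 0.987, 0.159, -0.0]
force: [0.1, 1.1, -3.2]
finger_gap: 0.007
```

```bash
cat > pl.py <<'E'
import sys
from h import *
from scipy.optimize import least_squares
s=manip.get_state(); T=s["ee_pos"]; Rt=rot(s["tcp_rot"]); print(T,"tool x yaw",np.degrees(np.arctan2(Rt[1,0],Rt[0,0])),s["force"],s["finger_gap"])
ims=[]
for nm in ("scene","side"):
    c=manip.camera(nm); P=cloud(c); hsv=cv2.cvtColor(c["pixels"],cv2.COLOR_RGB2HSV)
    np.savez(nm+"_p.npz",**c)
    L=(P-T)@Rt  # tool coords
    k=(abs(L[...,1])<.02)&(L[...,0]>-.06)&(L[...,0]<.16)&(L[...,2]<.09)&(L[...,2]>-.06)&(hsv[...,1]<40)&(hsv[...,2]>90)
    nl,lab,st,_=cv2.connectedComponentsWithStats(k.astype(np.uint8)); k=lab==1+np.argmax(st[1:,4])
    q=L[k]; f=least_squares(lambda p:q[:,1]-p[0]-p[1]*(q[:,0]-.05)-p[2]*q[:,2],[0,0,0],loss="soft_l1",f_scale=.002).x
    rc=cv2.minAreaRect((q[:,[0,2]]*1000).astype(np.float32))
    print(nm,k.sum(),"y0",f[0],"yaw/tilt deg",np.degrees(f[1:]),"x,z pct",np.percentile(q,[0.5,99.5],0).round(4).tolist(),rc)
    ys,xs=np.where(k); y0,x0=max(ys.min()-40,0),max(xs.min()-40,0)
    ims.append(cv2.resize(c["pixels"][y0:y0+120,x0:x0+120,::-1],(400,400),interpolation=cv2.INTER_CUBIC)); print(x0,y0)
cv2.imwrite("pics/"+sys.argv[1],np.hstack(ims))
E
python3 pl.py p1.png
```

```text
[ 0.55683669 -0.22191     0.21034282] tool x yaw 18.241523118174815 [ 0.08328498  1.08917786 -3.18153903] 0.00695895354460587
scene 504 y0 0.0024348927524479804 yaw/tilt deg [0.48981683 0.88283944] x,z pct [[-0.0244, -0.0176, -0.0473], [0.1315, 0.0166, 0.0507]] ((56.66386413574219, -0.034717559814453125), (101.98323822021484, 164.24815368652344), 89.7840576171875)
292 125
side 993 y0 -0.006749348361436235 yaw/tilt deg [-0.03165536 -0.10482615] x,z pct [[-0.0237, -0.0169, -0.0437], [0.1344, 0.0042, 0.0542]] ((55.52436828613281, 6.871898651123047), (159.87615966796875, 104.67582702636719), 0.5218517780303955)
214 78
```

View pics/p1.png

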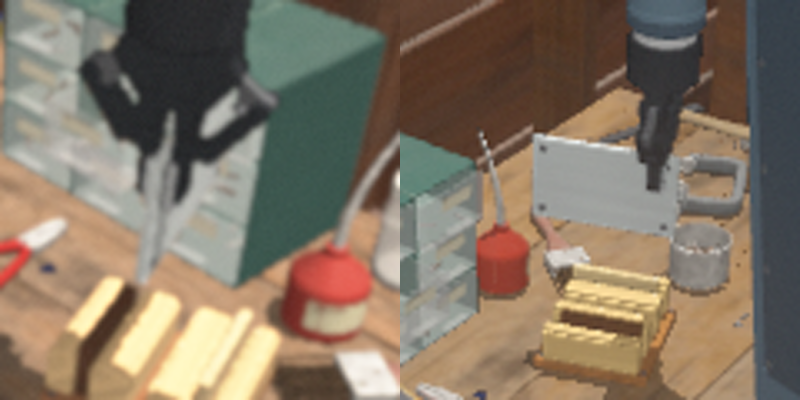

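The plate hangs level and upright in the grip, seen at (155,200) on the left and (605,185) on the right. The rack's dark strip at (105,340) could be an opening or a dark board, so I check the height profile across the slots.

```bash
cat > rk.py <<'E'
from h import *
th=np.radians(18.4); ex=np.array([np.cos(th),np.sin(th),0]); ey=np.array([-np.sin(th),np.cos(th),0]); C=np.array([.603,-.207,0])
for nm in ("scene","side"):
    c=dict(np.load(nm+".npz")); P=cloud(c)-C; a=P@ex; b=P@ey; z=P[...,2]; V=c["pixels"].max(2)
    k0=(abs(a)<.045)&(z<.09)
    print(nm)
    for y in range(-90,91,4):
        k=k0&(abs(b*1000-y)<2)
        if k.sum()>3: print(y,k.sum(),"z",np.percentile(z[k]*1000,[10,50,90]).round(0),"V",np.median(V[k]))
    k=(abs(b)<.075)&(z>.046)&(z<.075)&(abs(a)<.08); q=np.stack([a[k],b[k]],1)*1000
    print(cv2.minAreaRect(q.astype(np.float32)), np.percentile(q,[1,99],0).round(1).tolist())
E
python3 rk.py
```

```text
scene
-90 40 z [-1.  1.  3.] V 171.5
-86 41 z [-1.  1.  2.] V 177.0
-82 34 z [-0.  1.  2.] V 178.5
-78 132 z [ 1. 28. 50.] V 175.5
-74 47 z [50. 53. 55.] V 252.0
-70 36 z [54. 55. 56.] V 253.0
-66 40 z [54. 55. 56.] V 252.0
-62 33 z [54. 55. 56.] V 248.0
-58 26 z [50. 51. 52.] V 233.0
-54 93 z [40. 55. 67.] V 207.0
-50 51 z [40. 66. 68.] V 251.0
-46 46 z [26. 66. 68.] V 248.5
-42 22 z [16. 40. 52.] V 169.0
-38 49 z [50. 53. 56.] V 251.0
-34 33 z [54. 55. 56.] V 253.0
-30 37 z [53. 55. 56.] V 253.0
-26 35 z [54. 55. 56.] V 253.0
-22 36 z [53. 55. 56.] V 254.0
-18 35 z [54. 55. 57.] V 253.0
-14 25 z [51. 53. 55.] V 248.0
-10 9 z [49. 50. 51.] V 236.0
-2 9 z [14. 15. 16.] V 169.0
2 100 z [14. 27. 45.] V 200.0
6 76 z [18. 50. 53.] V 247.5
10 36 z [53. 55. 56.] V 253.0
14 34 z [54. 55. 56.] V 253.0
18 36 z [53. 55. 57.] V 253.0
22 34 z [54. 55. 56.] V 254.0
26 31 z [54. 55. 56.] V 254.0
30 27 z [54. 55. 56.] V 253.0
34 21 z [49. 51. 52.] V 240.0
38 82 z [49. 59. 65.] V 119.0
42 32 z [64. 65. 66.] V 129.0
46 30 z [64. 65. 67.] V 157.0
50 7 z [29. 64. 65.] V 218.0
54 30 z [52. 53. 55.] V 24
[... 841 characters left out ...]
 z [49. 52. 53.] V 239.5
14 17 z [51. 54. 57.] V 238.0
18 14 z [52. 54. 56.] V 240.0
22 8 z [53. 55. 57.] V 240.5
34 4 z [60. 60. 61.] V 192.0
38 9 z [58. 62. 64.] V 177.0
42 17 z [55. 62. 65.] V 160.0
46 25 z [51. 60. 64.] V 116.0
50 45 z [52. 56. 64.] V 99.0
54 20 z [51. 56. 66.] V 138.0
58 8 z [51. 53. 55.] V 221.5
62 18 z [16. 52. 55.] V 232.5
66 55 z [ 6. 39. 56.] V 173.0
70 113 z [ 3. 27. 51.] V 168.0
74 130 z [ 4. 28. 51.] V 168.0
78 47 z [-2.  8. 44.] V 141.0
82 13 z [-2.  1.  3.] V 115.0
86 17 z [-3.  0.  3.] V 168.0
90 13 z [-2. -0.  2.] V 174.0
((-0.6815071105957031, -0.20275115966796875), (111.23333740234375, 149.4290313720703), 0.19023706018924713) [[-54.6, -64.9], [52.8, 73.2]]
```

The profile settles it: the strips at about y = ±46 are boards 66 mm high, one of them dark, and the middle slot is empty with its floor at 15 mm. I centre the plate over it and go down, checking force.

Call:
apply_moves:
  grip: [0,0,0,0,0,0]
  slide:
    - [-0.007,0.0025,0]
    - [0,0,0.03]
    - [0,0,0.03]
    - [0,0,0.015]
    - [0,0,0.01]
    - [0,0,0]
  roll: [0,0,0,0,0,0]

```text
clock: 14.3
ee_pos: [0.5505, -0.224, 0.1245]
tcp_rot: [-0.001, 0.987, 0.16, -0.001]
force: [-0.1, 1.2, -2.7]
finger_gap: 0.0071
```

```bash
python3 pl.py p2.png
```

```text
[ 0.55051481 -0.22396633  0.12453874] tool x yaw 18.46769693245153 [-0.08065476  1.19923554 -2.74467254] 0.007107687309743138
scene 354 y0 0.003030223387807161 yaw/tilt deg [0.82761105 0.37148911] x,z pct [[-0.0251, -0.0128, -0.0442], [0.0942, 0.0167, 0.049]] ((38.93938446044922, -2.816692352294922), (105.3375015258789, 128.54249572753906), 89.9346923828125)
288 160
side 909 y0 -0.0044712292860689925 yaw/tilt deg [0.4271334  0.34080803] x,z pct [[-0.0235, -0.0146, -0.0455], [0.1334, 0.0052, 0.0532]] ((54.97766876220703, 3.4698143005371094), (160.20907592773438, 103.47480010986328), 0.36989402770996094)
216 99
```

View pics/p2.png

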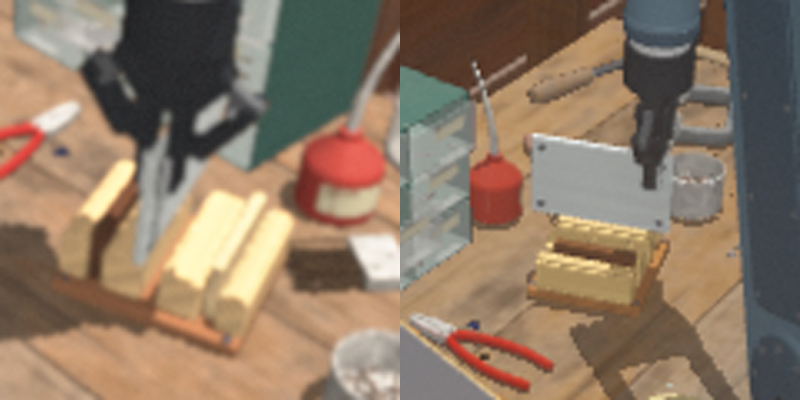

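Call:
apply_moves:
  grip: [0,0,0,0,0]
  slide:
    - [0,0,0.01]
    - [0,0,0.006]
    - [0,0,0.003]
    - [0,0,0]
    - [0,0,0]
  roll: [0,0,0,0,0]

```text
clock: 14.9
ee_pos: [0.5511, -0.2248, 0.1065]
tcp_rot: [-0.0, 0.987, 0.16, 0.0]
force: [-0.2, 0.0, -2.7]
finger_gap: 0.0068
```

Call:
apply_moves:
  grip: [0,0,0,0]
  slide:
    - [0,0.001,0.002]
    - [0,0,0.002]
    - [0,0,0]
    - [0,0,0]
  roll: [0,0,0,0]

```text
clock: 15.3
ee_pos: [0.5514, -0.2258, 0.1025]
tcp_rot: [0.0, 0.987, 0.16, 0.0]
force: [-0.1, -0.6, -1.7]
finger_gap: 0.0068
```

Call:
apply_moves:
  grip: [0,0,0,0]
  slide:
    - [0,0,0.002]
    - [0,0,0.002]
    - [0,0,0]
    - [0,0,0]
  roll: [0,0,0,0]

```text
clock: 15.7
ee_pos: [0.5514, -0.2257, 0.0984]
tcp_rot: [0.0, 0.987, 0.16, -0.0]
force: [0.4, 0.3, -3.2]
finger_gap: 0.0068
```

Call:
apply_moves:
  grip: [0,0,0,0]
  slide:
    - [0,0,0.002]
    - [0,0,0.002]
    - [0,0,0.002]
    - [0,0,0]
  roll: [0,0,0,0]

```text
clock: 16.1
ee_pos: [0.5514, -0.2257, 0.0922]
tcp_rot: [-0.0, 0.987, 0.16, -0.0]
force: [0.8, -1.0, -2.8]
finger_gap: 0.0072
```

Call:
apply_moves:
  grip: [0,0,0,0]
  slide:
    - [0,0,0.003]
    - [0,0,0.003]
    - [0,0,0.003]
    - [0,0,0]
  roll: [0,0,0,0]

```text
clock: 16.5
ee_pos: [0.5512, -0.2256, 0.0829]
tcp_rot: [-0.0, 0.987, 0.16, -0.0]
force: [1.0, -1.4, -2.9]
finger_gap: 0.0072
```

Call:
apply_moves:
  grip: [0,0,0,0,0]
  slide:
    - [0,0,0.003]
    - [0,0,0.003]
    - [0,0,0.003]
    - [0,0,0.002]
    - [0,0,0]
  roll: [0,0,0,0,0]

```text
clock: 17.0
ee_pos: [0.5513, -0.2257, 0.0721]
tcp_rot: [-0.0, 0.987, 0.16, -0.0]
force: [1.0, -1.3, -3.1]
finger_gap: 0.0071
```

Call:
apply_moves:
  grip: [0,0,0,0,0]
  slide:
    - [0,0,0.001]
    - [0,0,0.001]
    - [0,0,0.001]
    - [0,0,0]
    - [0,0,0]
  roll: [0,0,0,0,0]

```text
clock: 17.5
ee_pos: [0.5514, -0.2257, 0.0694]
tcp_rot: [-0.0, 0.987, 0.16, 0.0]
force: [1.1, 0.0, -2.6]
finger_gap: 0.0072
```

Call:
apply_moves:
  grip: [0,0,0,0]
  slide:
    - [0,0,0.001]
    - [0,0,0.001]
    - [0,0,0]
    - [0,0,0]
  roll: [0,0,0,0]

```text
clock: 17.9
ee_pos: [0.5516, -0.2258, 0.0679]
tcp_rot: [0.0, 0.987, 0.16, 0.0]
force: [-0.7, 0.1, 2.1]
finger_gap: 0.0069
```

Contact with the floor: the vertical force went from -2.6 to +2.1 N. I release gently and withdraw.

Call:
apply_moves:
  grip: [0.008,0.01,0.012,0.016,0.02,0.026,0.03,0.03,0.03]
  slide:
    - [0,0,0]
    - [0,0,0]
    - [0,0,0]
    - [0,0,0]
    - [0,0,0]
    - [0,0,0]
    - [0,0,0]
    - [0,0,0]
    - [0,0,0]
  roll: [0,0,0,0,0,0,0,0,0]
  squeeze: 20

```text
clock: 18.8
ee_pos: [0.5514, -0.2257, 0.0675]
tcp_rot: [-0.0, 0.987, 0.16, -0.0]
force: [-0.1, 0.4, -0.6]
finger_gap: 0.03
```

Call:
apply_moves:
  grip: [0.03,0.03,0.03,0.03,0.03,0.03,0.03,0.03,0.03]
  slide:
    - [0,0,-0.005]
    - [0,0,-0.01]
    - [0,0,-0.02]
    - [0,0,-0.03]
    - [0,0,-0.04]
    - [0,0,-0.04]
    - [-0.03,0,-0.02]
    - [-0.03,0,0]
    - [0,0,0]
  roll: [0,0,0,0,0,0,0,0,0]

```text
clock: 19.7
ee_pos: [0.4928, -0.2457, 0.2346]
tcp_rot: [0.001, 0.987, 0.159, 0.0]
force: [0.2, -0.2, -0.5]
finger_gap: 0.03
```

```bash
cat > fin.py <<'E'
from h import *
th=np.radians(18.4); ex=np.array([np.cos(th),np.sin(th),0]); ey=np.array([-np.sin(th),np.cos(th),0]); C=np.array([.603,-.207,0]); ims=[]
s=manip.get_state(); print(s["ee_pos"],s["force"])
for nm in ("scene","side"):
    c=manip.camera(nm); P=cloud(c)-C; hsv=cv2.cvtColor(c["pixels"],cv2.COLOR_RGB2HSV)
    a,b,z=P@ex*1000,P@ey*1000,P[...,2]*1000
    k=(abs(b)<25)&(abs(a)<110)&(z>60)&(z<125)&(hsv[...,1]<40)&(hsv[...,2]>90)
    nl,lab,st,_=cv2.connectedComponentsWithStats(k.astype(np.uint8)); k=lab==1+np.argmax(st[1:,4])
    print(nm,k.sum(),"a",np.percentile(a[k],[1,99]).round(1),"z top",np.percentile(z[k],99).round(1),"b low/high",np.median(b[k&(z<80)]).round(1),np.median(b[k&(z>95)]).round(1))
    L=np.median(z[k&(abs(a)<100)]); 
    for a0 in (-60,-30,0,30,60):
        kk=k&(abs(a-a0)<10); print("  top at",a0,np.percentile(z[kk],97).round(1) if kk.sum() else None)
    o=dict(np.load(nm+".npz"))["pixels"].astype(int); d=abs(o-c["pixels"]).max(2)>60
    ims.append(cv2.resize(c["pixels"][:,:,::-1],(400,300),interpolation=cv2.INTER_AREA)); 
    y,x=int(np.where(k)[0].mean()),int(np.where(k)[1].mean())
    ims[-1]=np.vstack([ims[-1],cv2.resize(c["pixels"][max(y-50,0):y+50,x-66:x+67,::-1],(400,300),interpolation=cv2.INTER_CUBIC)])
cv2.imwrite("pics/fin.png",np.hstack(ims))
E
python3 fin.py
```

```text
[ 0.49280732 -0.24573144  0.2345696 ] [ 0.21322464 -0.17121678 -0.4881309 ]
scene 415 a [-79.   79.4] z top 112.1 b low/high -4.8 -3.7
  top at -60 111.9
  top at -30 111.6
  top at 0 111.6
  top at 30 112.2
  top at 60 111.9
side 513 a [-77.9  77.1] z top 112.7 b low/high 3.3 3.8
  top at -60 111.7
  top at -30 110.1
  top at 0 110.6
  top at 30 112.0
  top at 60 112.4
```

View pics/fin.png

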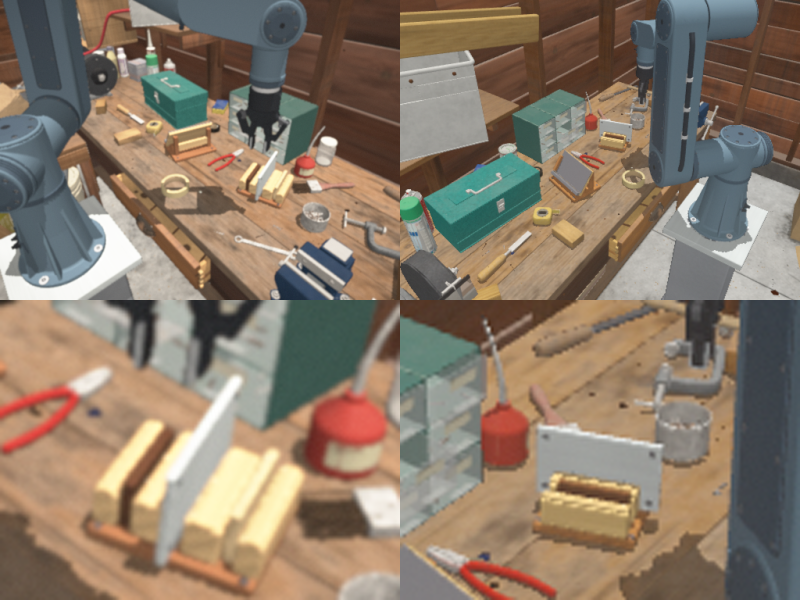

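The plate stands upright in the middle slot, at (200,470) on the left and (598,470) on the right. Its top is level at about 111 mm (14 + 96 expected), it is centred to about 1 mm along the slot, and the gripper is clear. Handing in.

```bash
python3 -c "
from workcell import manip
print(manip.finish_job())"
```

```text
the job is handed in; nothing more can be done
None
```

The plate now stands upright on its long edge in the empty middle slot, released, and the job is handed in at about 20 s of the 58 s allowed.

- **Slide:** I dragged the plate along the slope with light finger pressure (about 6–7 N on the force reading) until about 57–65 mm stuck out past the open end.
- **Grasp and lift:** I took it by that end, turned it upright about the ledge while closing the fingers, and lifted it clear.
- **Placing:** I lowered it into the slot until the force showed floor contact (vertical force from -2.6 to +2.1 N), then opened the fingers and moved the gripper away.

**Last checks**
- **Seating:** the plate's top edge measured 110–112 mm above the bench in both cameras. Fully seated it would be 110 mm.
- **Centring:** it spans about ±79 mm along the slot, so it is centred to about 1 mm.
- **Upright:** its lower and upper parts differ by about 1 mm sideways.
- **Bystanders:** in the last pictures they appear where they were. I checked this by eye only.

**Disagreements:** the two cameras differed by a few millimetres across the slot, so I lowered the plate by feel, and it went in without side force above about 1.5 N. The overhang is a range because I did not measure the rest's open end directly.

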